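# Tighten a lens lock ring with a pin spanner

### The job

Take the larger pin spanner from its rest, set both its prongs in two opposite holes of the lens mount's lock ring and turn the ring clockwise until it is fully home. It is too far for one turn of the wrist: about midway let go of the spanner, leaving it standing in the holes, take it again turned back, and finish the turn. Then stand the spanner back in the middle of its own slotted rest, prongs in the groove, and let go; leave everything else where it is.

Things in the scene. Friction and masses are not known exactly. Their poses are not given: they have to be found in the camera images.
- spanner: Larger of two steel pin spanners, about 200 g, standing in its rest, prongs down. Origin midway between the prong tips, z up. Prongs at x = +22 and -22 mm: 5 mm diameter, 7 mm long, last 1.5 mm tapered. On them a bar 62 (x) x 20 (y) mm, z = 7 to 17 mm; on the bar, centred, a square grip 22 x 22 mm, faces square to x and y, z = 17 to 67 mm.
- pins (a point): The point midway between the spanner's prong tips (the spanner's own origin and axes).
- mount: Lens mount, fixed: base plate 110 x 110 x 12 mm, origin under its centre; on it an upright black barrel 76 mm in diameter, 89 mm high over the table, the steel lock ring in its mouth. The barrel is clamped in the base at an arbitrary angle that this orientation does NOT tell, so the ring's holes must be seen or felt for.
- ring_face (a point): Centre of the ring's flat top, 90 mm over the table, z up; axes of the mount, not of the ring. Ring 64 mm across, 26 mm bore over a lens. Four holes, 8 mm diameter, 1 mm chamfer, 10 mm deep, at 90 degree steps on a 22 mm radius. Prongs on the lands stay on the face; over two opposite holes they drop in 7 mm until the bar rests on the face.
- lock_ring (a joint): Turn of the lock ring, rad: grows clockwise seen from above; starts between 0 and 0.5; 2.9 is fully home at a hard stop. It says nothing of where the holes are. The ring stays where it is left, does not rise or sink, and takes about 0.25 N m to turn, so light rubbing on its face does not turn it.
- rest: Larger slotted rest, fixed: aluminium block 90 (x) x 50 (y) x 25 mm high, origin under its centre. A groove 10 mm wide, 12 mm deep runs along x in its top, open at both ends. The spanner stands with prongs in the groove, bar along x on the top, prong tips 18 mm above the rest's underside. The smaller rest (66 x 44 mm) is the small spanner's; the two change sides.
- small_spanner: The other pin spanner, too small for this ring: same shape but a 40 mm bar, prongs only 26 mm apart, 14 mm square grip. It stands in a rest of its own. A bystander. Origin between its prong tips.
- lens_cap: Black lens cap lying in front of the mount (robot side), disc 48 mm across, 10 mm high. A bystander.
- mirror_mount: Black square mirror mount with two brass knobs standing just behind the lens mount, 54 mm high. A bystander.
- post_holder: Black round post holder, 40 mm foot, 50 mm high. A bystander.
- hex_driver: Hand driver lying on the table, 140 mm long. A bystander.
- jar: Small amber jar with white lid, 52 mm across, 55 mm high. A bystander.
- beam_dump: Finned aluminium block 50 x 60 x 58 mm. A bystander.

How it is judged:
On the way, in this order (a step that is already met when the one before it is completed fails the run):
1. both prongs are down in the ring's holes, the ring not yet turned far (horizontal distance between pins and ring_face below 0.005 m and z of pins in the frame of ring_face below -0.004 m and angle between pins's own z axis and vertical below 0.12 rad and value of joint lock_ring below 0.8 rad), for 0.2 s.
2. part way round (ring between 0.8 and 2.7) the fingers have let go of the spanner, which stands in the holes (horizontal distance between pins and ring_face below 0.005 m and z of pins in the frame of ring_face below -0.004 m and angle between pins's own z axis and vertical below 0.12 rad and contact force between the fingers and spanner below 0.05 N and value of joint lock_ring between 0.8 and 2.7 rad), for 0.2 s.
3. the ring is fully home (within 0.08 rad of its stop), the spanner in its holes (horizontal distance between pins and ring_face below 0.005 m and z of pins in the frame of ring_face below -0.004 m and angle between pins's own z axis and vertical below 0.12 rad and value of joint lock_ring above 2.82 rad), for 0.1 s.
At the end, for the whole second after the job is handed in: The lock ring is within 0.08 rad of its stop (reads over 2.82), and the larger spanner stands released, upright (within 0.1 rad) and still in its own rest: prongs in the groove (tips 14 to 21 mm above the rest's underside), within 20 mm of the rest's middle along the groove and 6 mm across it (value of joint lock_ring above 2.82 rad and contact force between the fingers and spanner below 0.05 N and x of pins in the frame of rest between -0.02 and 0.02 m and y of pins in the frame of rest between -0.006 and 0.006 m and z of pins in the frame of rest between 0.014 and 0.021 m and angle between pins's own z axis and vertical below 0.1 rad and linear speed of spanner below 0.02 m/s); the robot touches nothing.
It fails at once if any bystander is moved more than 20 mm (distance of any of small_spanner, lens_cap, mirror_mount, post_holder, hex_driver, jar, beam_dump from where it was at the start of the episode above 0.02 m).
It also fails if it takes over 72 s, if anything falls off the work surface, if the arm or the gripper's body presses on something with over 40 N, if the wrist force passes 120 N, or if a joint passes its speed limit or range.

### The arm

A 6-joint arm with a two-finger parallel gripper is mounted at the origin on the work surface. World frame = base frame: x ahead of the robot, y to its left, z up, the work surface at z = 0. Lengths are in m, angles in rad, forces in N, time in s.
With the tool pointing down it reaches from about 0.25 to 0.725 m from the base axis. Payload 4 kg.
Tool frame: the origin (TCP) lies where the fingers leave the gripper's body, on its centre line; the fingertips stand 73 mm ahead of it and the grasp point (between the pads) lies 54 mm ahead of it (bot.tip_reach is the z of the fingertips in the tool frame, in m); z points along the fingers, x is the direction in which the jaws open and shut, and the axes are right-handed (so a half turn about z gives the same grasp; the last joint's range is limited). The gripper opens to 85 mm and grips with 20 to 120 N. Pads are 22 mm wide; open, the fingers measure 114 mm over their backs; the gripper's body (76 mm by 85 mm) begins 54 mm behind the grasp point. The pads swing forward as they close: fully open they stand 13 mm farther back than shut.
Start: joints at [-1.315, 0.241, 0.005, 1.335, 0, 1.571], TCP at [0.127, -0.484, 0.304] pointing down, gripper open.
Joint ranges: [-2.72, 2.72], [-1.05, 1.87], [-1.09, 1.28], [-1.99, 2.15], [-1.42, 1.44], [-3.14, 3.14]. Speed limits (rad/s): [2.79, 2.79, 3.14, 3.14, 3.14, 3.14].

### API

Orientations are given as a unit quaternion [x, y, z, w].
In Python, from workcell import bot, vision, job_done gives the robot as it stands.
- The arm moves only by the tool drive_tool, never from a script. Its argument "steps" is one flat list of numbers, 7 for each row, row after row: the shift along the tool's x, y, z in m, then the turn, a rotation vector about the tool's x, y, z in degrees, then the closure, from -1 (fully open) to 1 (shut). A call has 1 to 8 rows; each row shifts and turns the commanded pose from where the row before left it, along the tool's axes as they then stand; what a row does not reach is not made up. A row lasts 1/12 s, in which the tool goes at most 41.7 mm and 7.16 degrees, less where a joint would pass 70% of its speed; a pose out of reach is approached as far as the arm can. A call is refused whole if a number of a shift passes 0.0417 or a number of a turn 7.16, either way. A call with a gripper value outside its range is refused whole. The fingers move at their own pace and stop on an object; the grip force is fixed at half the most. Time passes only in rows, so rows that do not move let the fingers close. It gives the time, the measured TCP pose, the force and the opening at its end, in the units of the state.
- bot.get_obs(): the state, without advancing time (a new reading comes with each control period).
- vision.camera(name): name is "scene" or "top" or "wrist"; returns (picture, depth): 420x560x3 uint8, red, green, blue; 420x560 float32, m along the optical axis (not along the pixel's ray), 0 where there is no reading.
- vision.camera_model(name): a dict with "mtx" (3x3 intrinsics, pixels), "rvec" (rotation vector, rad) and "tvec" (3), from world to camera coordinates, as OpenCV has them. Camera axes: x right, y down, z forward; pixel columns grow to the right and rows downward; lengths in m; the calibration is good to about 2 mm. A picture is of the moment at which its call begins: read the wrist's pose just before it. camera_model takes no time and is no camera call; for the wrist camera it gives the pose at the moment of the call.
- job_done(): hands the job in, once; it reports no verdict.
The state is a dict: "clock": time; "joint_pos": joint angles; "joint_vel": joint speeds; "tau": joint torques, N m; "eef_pos": TCP position; "tool_rot": TCP orientation; "ft_force": force on the tool from outside, world axes, zero at the start; "ft_torque": the same for the moment, N m; "grip_width": finger opening in m.
Only numpy, scipy, OpenCV 4.12 (cv2) and the standard library are available. Lean on these libraries where they do the work, as an engineer would, in place of code of your own. Each camera call takes 0.05 s, during which the arm holds its last target.

## Working session

There is one attempt and no reset: what is moved stays moved. The work goes in short steps, Python scripts to look and compute and a tool call to move; the robot and the scene stay as the last step left them, time stands still between calls to the robot, and variables do not carry over. Pictures are saved under pics/ and viewed, and the job is handed in when it is done.

Besides the shell and the picture viewer there is one more tool, called after "Call:" as a command line: name --argument value ..., lists and objects as JSON in quotes. drive_tool: Moves the arm, as the interface text tells. Its arguments: {"type":"object","properties":{"steps":{"type":"array"}},"required":["steps"]}

```bash
ls; mkdir -p pics; python3 - <<'E'
from workcell import bot, vision
import cv2,numpy as np
print({k:np.round(v,4) if not isinstance(v,dict) else v for k,v in bot.get_obs().items()})
for n in ["top","scene"]:
    p,d=vision.camera(n); cv2.imwrite(f"pics/{n}0.png",p[:,:,::-1]); np.savez(f"{n}0.npz",p=p,d=d)
    m=vision.camera_model(n); print(n,m)
E
```

```text
pics
{'clock': np.float64(0.0), 'joint_pos': array([-1.315 ,  0.2415,  0.0038,  1.3352,  0.    ,  1.5708]), 'joint_vel': array([ 0.    ,  0.0013,  0.0013, -0.0003,  0.0007, -0.0003]), 'tau': array([ 9.00000e-04, -3.72321e+01,  2.52407e+01,  1.71000e-02,
        1.00000e-04,  0.00000e+00]), 'eef_pos': array([ 0.1264, -0.4833,  0.303 ]), 'tool_rot': array([ 7.915e-01, -6.112e-01, -8.000e-04, -6.000e-04]), 'ft_force': array([ 0.1518, -0.4677, -0.1689]), 'ft_torque': array([-0.0301, -0.0009,  0.0065]), 'grip_width': np.float64(0.0856)}
top {'mtx': array([[546.8491082 ,   0.        , 280.70172473],
       [  0.        , 546.8491082 , 206.65847972],
       [  0.        ,   0.        ,   1.        ]]), 'rvec': array([ 2.20033619, -2.1531001 ,  0.10517245]), 'tvec': array([-0.00526643,  0.57236142,  1.00294501])}
scene {'mtx': array([[438.9179495 ,   0.        , 275.82875783],
       [  0.        , 438.9179495 , 201.94941582],
       [  0.        ,   0.        ,   1.        ]]), 'rvec': array([ 0.71959276,  2.50393906, -1.21734173]), 'tvec': array([ 0.46013726, -0.13688485,  1.20135103])}
```

View pics/top0.png

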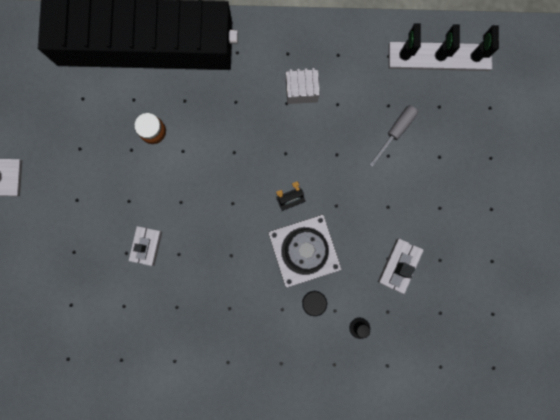

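View pics/scene0.png

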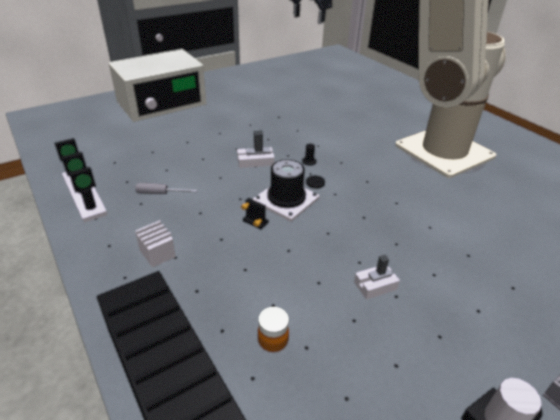

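The top view shows the ring at about (305,250) with its holes visible, the larger rest with its spanner at (402,266), and the small one at (144,246). I'll enlarge those areas.

```bash
cat > h.py <<'E'
from workcell import bot, vision
import cv2,numpy as np
from scipy.spatial.transform import Rotation as R
def ray(m,uv,z):
    Rm=cv2.Rodrigues(m["rvec"])[0]; C=-Rm.T@m["tvec"]
    d=Rm.T@np.linalg.inv(m["mtx"])@np.array([uv[0],uv[1],1.0])
    return C+d*(z-C[2])/d[2]
def proj(m,P):
    return cv2.projectPoints(np.atleast_2d(np.array(P,float)),m["rvec"],m["tvec"],m["mtx"],None)[0].reshape(-1,2)
E
python3 - <<'E'
from h import *
p=np.load("top0.npz")["p"]; m=vision.camera_model("top")
c=p[205:300,255:430][:,:,::-1]
cv2.imwrite("pics/c1.png",cv2.resize(c,None,fx=4.5,fy=4.5,interpolation=cv2.INTER_CUBIC))
Rm=cv2.Rodrigues(m["rvec"])[0];print("cam",-Rm.T@m["tvec"])
print("ring",ray(m,(305,250),.09)); print("rest",ray(m,(401,266),.025)); print("grip top",ray(m,(405,270),.085))
E
```

```text
cam [0.47813633 0.01121587 1.051087  ]
ring [ 0.49115159 -0.0368042   0.09      ]
rest [ 0.46609417 -0.21991794  0.025     ]
grip top [ 0.45995601 -0.21345034  0.085     ]
```

View pics/c1.png

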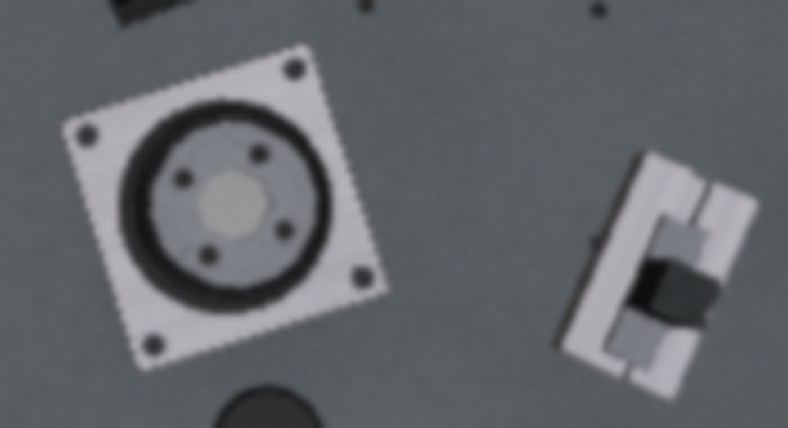

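The enlarged crop shows four holes at (260,153), (184,178), (208,256) and (284,230). The rest corners are at (645,152), (757,202), (673,400) and (560,348). Now I'll refine these into positions.

```bash
python3 - <<'E'
from h import *
p=np.load("top0.npz")["p"]; m=vision.camera_model("top")
o=lambda u,v:((u+.5)/4.5-.5+255,(v+.5)/4.5-.5+205)
g=cv2.cvtColor(p,cv2.COLOR_RGB2GRAY).astype(float)
H=[]
for u,v in [(260,153),(184,178),(208,256),(284,230)]:
    x,y=o(u,v); x0,y0=int(round(x)),int(round(y))
    w=np.clip(130-g[y0-3:y0+4,x0-3:x0+4],0,None)
    yy,xx=np.mgrid[y0-3:y0+4,x0-3:x0+4]
    H.append(ray(m,((w*xx).sum()/w.sum(),(w*yy).sum()/w.sum()),.09))
H=np.array(H)[:,:2]; c=H.mean(0); print("holes",H,"c",c)
for h in H: d=h-c; print(np.hypot(*d),np.degrees(np.arctan2(d[1],d[0])))
K=np.array([ray(m,o(u,v),.025)[:2] for u,v in [(645,152),(757,202),(673,400),(560,348)]])
print("rest",K.mean(0)); 
for a,b in [(0,3),(1,2),(0,1),(3,2)]: d=K[a]-K[b];print(np.hypot(*d),np.degrees(np.arctan2(d[1],d[0])))
bar=np.array([ray(m,o(u,v),.035)[:2] for u,v in [(662,216),(712,234),(655,372),(604,350)]])
print("bar",bar.mean(0))
for a,b in [(0,3),(1,2),(0,1),(3,2)]: d=bar[a]-bar[b];print(np.hypot(*d),np.degrees(np.arctan2(d[1],d[0])))
ob=bot.get_obs(); print(R.from_quat(ob["tool_rot"]).as_matrix().round(3))
mw=vision.camera_model("wrist"); Rm=cv2.Rodrigues(mw["rvec"])[0]; C=-Rm.T@mw["tvec"]
T=R.from_quat(ob["tool_rot"]).as_matrix(); print("cam in tool",T.T@(C-ob["eef_pos"]),"\n",(T.T@Rm.T).round(3),mw["mtx"])
E
```

```text
holes [[ 0.51107531 -0.04899525]
 [ 0.50094524 -0.01964557]
 [ 0.47077659 -0.02986124]
 [ 0.48140648 -0.05961584]] c [ 0.49105091 -0.03952947]
0.022148989086329427 -25.300651242799493
0.022209626363594373 63.544820579707135
0.02246158536295533 154.5048790788481
0.022281764278658498 -115.64788214967045
rest [ 0.46656563 -0.2199642 ]
0.08902133766247251 -23.20473854730552
0.08946429142897076 -22.997671806817802
0.050739796748162674 67.04364364047599
0.051063127255897595 66.54570516191657
bar [ 0.45943704 -0.21749579]
0.060143042790375065 -23.246148526326508
0.06144736687018629 -22.40096499252985
0.021758858877085473 71.38603374605886
0.02259885266510265 67.9191242947365
[[ 0.253 -0.967 -0.   ]
 [-0.967 -0.253  0.002]
 [-0.002  0.    -1.   ]]
cam in tool [ 0.00183098 -0.07077462 -0.06983321] 
 [[ 1.    -0.     0.001]
 [-0.     0.96   0.279]
 [-0.001 -0.279  0.96 ]] [[376.94144435   0.         286.47619319]
 [  0.         376.94144435 212.17658976]
 [  0.           0.           1.        ]]
```

The geometry is clear, and a jaw yaw of about 67° suits both the pick-up and the insertion. I'll turn the wrist first.

Call:
drive_tool --steps '[-0.0157, -0.0354, 0, 0, 0, 0, -1, -0.0157, -0.0354, 0, 0, 0, 0, -1, -0.0157, -0.0354, 0, 0, 0, 0, -1, -0.0157, -0.0354, 0, 0, 0, 0, -1, -0.0157, -0.0354, 0, 0, 0, 0, -1, -0.0157, -0.0354, 0, 0, 0, 0, -1, -0.0157, -0.0354, 0, 0, 0, 0, -1, -0.0157, -0.0354, 0, 0, 0, 0, -1]'

```text
clock: 0.77
eef_pos: [0.3697, -0.2889, 0.3036]
tool_rot: [0.791, -0.611, -0.0, 0.0]
ft_force: [0.3, -0.6, -0.1]
grip_width: 0.0854
```

Call:
drive_tool --steps '[0, 0, 0, 0, 0, -7.1, -1, 0, 0, 0, 0, 0, -7.1, -1, 0, 0, 0, 0, 0, -7.1, -1, 0, 0, 0, 0, 0, -7.1, -1, 0, 0, 0, 0, 0, -7.1, -1, 0, 0, 0, 0, 0, -7.1, -1, 0, 0, 0, 0, 0, -7.1, -1, 0, 0, 0, 0, 0, -7.1, -1]'

```text
clock: 1.43
eef_pos: [0.3685, -0.2903, 0.3034]
tool_rot: [0.987, -0.158, -0.001, -0.0]
ft_force: [-0.4, -0.5, 0.3]
grip_width: 0.0855
```

Call:
drive_tool --steps '[0, 0, 0, 0, 0, -7.1, -1, 0, 0, 0, 0, 0, -7.1, -1, 0, 0, 0, 0, 0, -7.1, -1, 0, 0, 0, 0, 0, -7.1, -1, 0, 0, 0, 0, 0, -7.1, -1, 0, 0, 0, 0, 0, -7.1, -1, 0, 0, 0, 0, 0, -7.1, -1, 0, 0, 0, 0, 0, -7.1, -1]'

```text
clock: 2.1
eef_pos: [0.3685, -0.2904, 0.3034]
tool_rot: [0.944, 0.331, -0.0, -0.001]
ft_force: [-0.4, 0.8, -0.3]
grip_width: 0.0857
```

```bash
cat >> h.py <<'E'
def st():
    o=bot.get_obs(); M=R.from_quat(o["tool_rot"]).as_matrix()
    th=np.degrees(np.arctan2(M[1,0],M[0,0]))
    print("t",round(float(o["clock"]),2),"pos",o["eef_pos"].round(4),"theta",round(th,2),"zax",M[:,2].round(4),"q",o["joint_pos"].round(3),"F",o["ft_force"].round(2),"T",o["ft_torque"].round(3),"w",round(float(o["grip_width"]),4))
    return o,M,th
def to(M,o,P,th=None):
    d=M.T@(np.array(P)-o["eef_pos"]); print("tool-shift mm",(d*1000).round(1),"norm",round(np.linalg.norm(d)*1000,1))
E
python3 - <<'E'
from h import *
o,M,th=st(); to(M,o,[.4594,-.2175,.30])
E
```

```text
t 2.1 pos [ 0.3685 -0.2904  0.3034] theta 38.6 zax [-1.e-03  8.e-04 -1.e+00] q [-0.667  0.181 -0.072  1.319  0.     0.23 ] F [-0.36  0.75 -0.26] T [0.062 0.018 0.012] w 0.0857
tool-shift mm [116.5  -0.2   3.4] norm 116.6
```

Call:
drive_tool --steps '[0.0388, 0, 0, 0, 0, 0, -1, 0.0388, 0, 0, 0, 0, 0, -1, 0.0388, 0, 0, 0, 0, 0, -1, 0, 0, 0, 0, 0, -7.1, -1, 0, 0, 0, 0, 0, -7.1, -1, 0, 0, 0, 0, 0, -7.1, -1, 0, 0, 0, 0, 0, -7.0, -1, 0, 0, 0, 0, 0, 0, -1]'

```text
clock: 2.77
eef_pos: [0.46, -0.2182, 0.3033]
tool_rot: [0.835, 0.55, -0.0, -0.001]
ft_force: [0.2, -0.3, -0.5]
grip_width: 0.0856
```

```bash
python3 - <<'E'
from h import *
o,M,th=st(); m=vision.camera_model("wrist"); p,d=vision.camera("wrist"); cv2.imwrite("pics/w1.png",p[:,:,::-1]); np.savez("w1.npz",p=p,d=d,**m)
E
```

```text
t 2.77 pos [ 0.46   -0.2182  0.3033] theta 66.69 zax [-1.3e-03  6.0e-04 -1.0e+00] q [-0.443  0.26   0.029  1.341 -0.    -0.036] F [ 0.2  -0.33 -0.54] T [-0.029  0.015 -0.005] w 0.0856
```

View pics/w1.png

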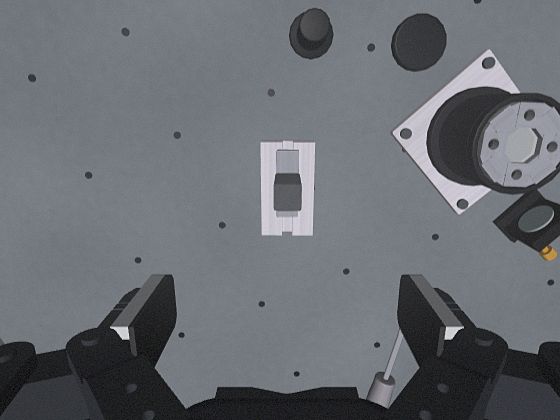

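The wrist view shows the rest at (261–314, 141–236), with the bar and grip aligned to it. I'll enlarge it.

```bash
python3 - <<'E'
from h import *
z=np.load("w1.npz"); c=z["p"][130:245,245:335][:,:,::-1]
cv2.imwrite("pics/w1c.png",cv2.resize(c,None,fx=5,fy=5,interpolation=cv2.INTER_CUBIC))
E
```

```text
(no output)
```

View pics/w1c.png

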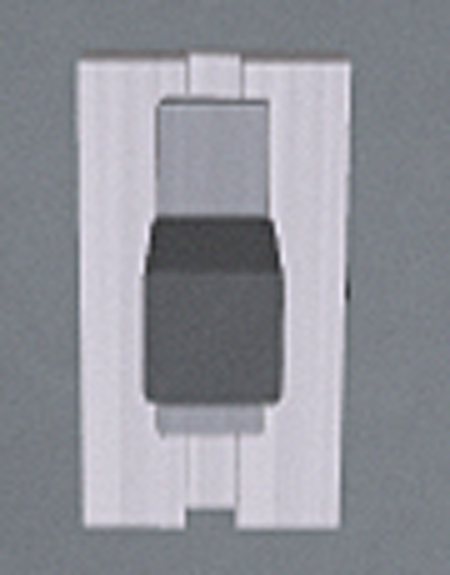

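Crop readings: rest top corners (79,62), (350,62), (340,527), (85,527); grip top (145,272), (284,272), (279,403), (150,403); bar top (157,100), (268,100), (263,433), (157,433).

```bash
python3 - <<'E'
from h import *
z=np.load("w1.npz"); m={k:z[k] for k in("mtx","rvec","tvec")}
o=lambda u,v:((u+.5)/5-.5+245,(v+.5)/5-.5+130)
ob=bot.get_obs()
for n,L,h in [("rest",[(79,62),(350,62),(340,527),(85,527)],.025),("grip",[(145,272),(284,272),(279,403),(150,403)],.085),("bar",[(157,100),(268,100),(263,433),(157,433)],.035)]:
    P=np.array([ray(m,o(*q),h)[:2] for q in L]); c=P.mean(0)
    ax=(P[0]+P[1]-P[2]-P[3])/2; print(n,c.round(4),"len",np.hypot(*ax).round(4),"wid",np.hypot(*(P[0]+P[3]-P[1]-P[2])/2).round(4),"ang",np.degrees(np.arctan2(ax[1],ax[0])).round(2))
# ring holes dark blobs near (528,116),(492,144),(552,147)
g=cv2.cvtColor(z["p"],cv2.COLOR_RGB2GRAY)
for u,v in[(529,116),(493,144),(552,147),(515,174)]:
    s=g[v-8:v+9,max(0,u-8):u+9].astype(float); w=np.clip(90-s,0,None); yy,xx=np.mgrid[v-8:v-8+s.shape[0],u-8:u-8+s.shape[1]]
    print(ray(m,((w*xx).sum()/w.sum(),(w*yy).sum()/w.sum()),.09)[:2].round(4))
E
```

```text
rest [ 0.4683 -0.2229] len 0.0899 wid 0.0497 ang 156.49
grip [ 0.4611 -0.2197] len 0.0212 wid 0.0211 ang 156.74
bar [ 0.4606 -0.2201] len 0.062 wid 0.0198 ang 156.29
[ 0.4717 -0.034 ]
[ 0.4818 -0.0633]
[ 0.5008 -0.0236]
[ 0.5109 -0.0529]
```

Call:
drive_tool --steps '[-0.001, 0.001, 0.037, 0, 0, 0, -1, 0, 0, 0.037, 0, 0, 0, -1, 0, 0, 0.037, 0, 0, 0, -1, 0, 0, 0.037, 0, 0, 0, -1, 0, 0, 0.0185, 0, 0, 0, -1, 0, 0, 0.0185, 0, 0, 0, -1, 0, 0, 0, 0, 0, 0, -1]'

```text
clock: 3.4
eef_pos: [0.4578, -0.2186, 0.1149]
tool_rot: [0.837, 0.547, -0.002, -0.004]
ft_force: [-0.6, 0.3, -0.5]
grip_width: 0.0855
```

```bash
python3 - <<'E'
from h import *
o,M,th=st(); to(M,o,[.4609,-.2199,.117]);p,d=vision.camera("wrist"); cv2.imwrite("pics/w2.png",p[:,:,::-1])
E
```

```text
t 3.4 pos [ 0.4578 -0.2186  0.1149] theta 66.38 zax [-0.0076  0.0037 -1.    ] q [-0.446  0.425 -0.266  0.889  0.    -0.033] F [-0.6   0.31 -0.48] T [-0.018  0.009  0.006] w 0.0855
tool-shift mm [ 0.1  3.3 -2.2] norm 4.0
```

View pics/w2.png

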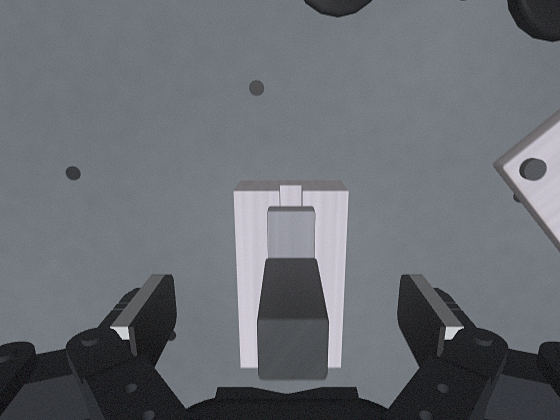

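Call:
drive_tool --steps '[0, 0.001, 0, 0, 0, 0, -1, 0, 0, 0, 0, 0, 0, -1, 0, 0, 0, 0, 0, 0, -1]'

```text
clock: 3.7
eef_pos: [0.4627, -0.2208, 0.1206]
tool_rot: [0.836, 0.548, 0.001, 0.001]
ft_force: [-0.2, -0.7, 0.5]
grip_width: 0.0853
```

```bash
python3 - <<'E'
from h import *
o,M,th=st(); to(M,o,[.4609,-.2199,.117])
E
```

```text
t 3.7 pos [ 0.4627 -0.2208  0.1206] theta 66.52 zax [ 0.0031 -0.0015 -1.    ] q [-0.445  0.42  -0.255  0.892  0.    -0.035] F [-0.24 -0.71  0.55] T [-0.002 -0.016  0.021] w 0.0853
tool-shift mm [ 0.1 -2.   3.6] norm 4.1
```

Call:
drive_tool --steps '[0, -0.002, 0.003, 0, 0, 0, -1, 0, 0, 0, 0, 0, 0, 1, 0, 0, 0, 0, 0, 0, 1, 0, 0, 0, 0, 0, 0, 1, 0, 0, 0, 0, 0, 0, 1, 0, 0, 0, 0, 0, 0, 1, 0, 0, 0, 0, 0, 0, 1]'

```text
clock: 4.28
eef_pos: [0.4599, -0.2194, 0.1161]
tool_rot: [0.836, 0.549, 0.0, 0.0]
ft_force: [0.2, 0.0, 2.4]
grip_width: 0.0213
```

```bash
python3 - <<'E'
from h import *
o,M,th=st(); p,d=vision.camera("wrist"); cv2.imwrite("pics/w3.png",p[:,:,::-1])
E
```

```text
t 4.28 pos [ 0.4599 -0.2194  0.1161] theta 66.56 zax [ 4.e-04  0.e+00 -1.e+00] q [-0.445  0.422 -0.266  0.882  0.    -0.036] F [0.23 0.01 2.37] T [0.063 0.04  0.002] w 0.0213
```

View pics/w3.png

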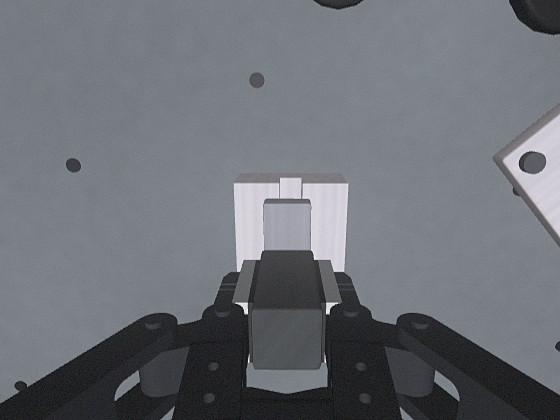

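The spanner is gripped with the opening at 21.3 mm. Next I lift it and move to a viewpoint beside the ring.

Call:
drive_tool --steps '[0, 0, -0.015, 0, 0, 0, 1, 0, 0, -0.03, 0, 0, 0, 1, 0, 0, -0.036, 0, 0, 0, 1, 0, 0, -0.036, 0, 0, 0, 1, 0, 0, -0.036, 0, 0, 0, 1, 0, 0, -0.027, 0, 0, 0, 1, 0, 0, 0, 0, 0, 0, 1]'

```text
clock: 4.92
eef_pos: [0.4619, -0.2205, 0.3022]
tool_rot: [0.836, 0.549, 0.003, 0.005]
ft_force: [0.7, -1.5, -1.9]
grip_width: 0.0214
```

Call:
drive_tool --steps '[0.0175, 0.0033, 0, 0, 0, 0, 1, 0.035, 0.0066, 0, 0, 0, 0, 1, 0.035, 0.0066, 0, 0, 0, 0, 1, 0.035, 0.0066, 0, 0, 0, 0, 1, 0.035, 0.0066, 0, 0, 0, 0, 1, 0.018, 0.0033, 0, 0, 0, 0, 1, 0, 0, 0, 0, 0, 0, 1, 0, 0, 0, 0, 0, 0, 1]'

```text
clock: 5.58
eef_pos: [0.5596, -0.0704, 0.2939]
tool_rot: [0.835, 0.55, -0.001, -0.001]
ft_force: [-0.4, -0.3, -2.9]
grip_width: 0.0216
```

Call:
drive_tool --steps '[0, 0, 0, 0, 0, 0, 1, 0, 0, 0, 0, 0, 0, 1, 0, 0, 0, 0, 0, 0, 1]'

```text
clock: 5.83
eef_pos: [0.5592, -0.0726, 0.2957]
tool_rot: [0.836, 0.548, -0.0, -0.0]
ft_force: [0.6, -0.7, -2.7]
grip_width: 0.0213
```

```bash
python3 - <<'E'
from h import *
o,M,th=st(); m=vision.camera_model("wrist"); p,d=vision.camera("wrist"); cv2.imwrite("pics/w4.png",p[:,:,::-1]); np.savez("w4.npz",p=p,d=d,**m)
E
```

```text
t 5.83 pos [ 0.5592 -0.0726  0.2957] theta 66.46 zax [-7.e-04 -1.e-04 -1.e+00] q [-0.129  0.372  0.166  1.365 -0.     0.282] F [ 0.63 -0.75 -2.67] T [-0.034 -0.012  0.012] w 0.0213
```

View pics/w4.png

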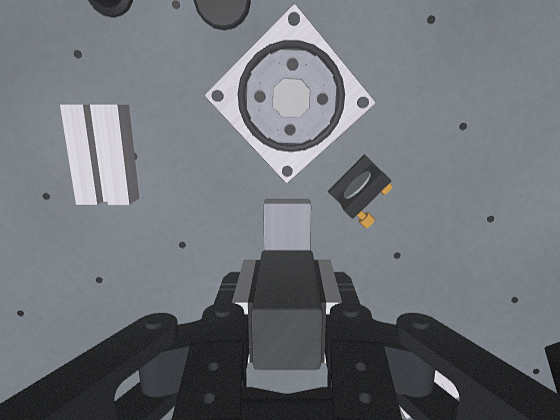

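The wrist view shows the four ring holes at (292,64), (260,97), (322,99) and (290,130). The spanner's bar end is at (264–311, 199) and the grip top at about (249–327, 307–370).

```bash
python3 - <<'E'
from h import *
z=np.load("w4.npz"); m={k:z[k] for k in("mtx","rvec","tvec")}
g=cv2.cvtColor(z["p"],cv2.COLOR_RGB2GRAY)
H=[]
for u,v in[(292,64),(322,99),(290,130),(260,97)]:
    s=g[v-9:v+10,u-9:u+10].astype(float); w=np.clip(100-s,0,None); yy,xx=np.mgrid[v-9:v+10,u-9:u+10]
    H.append(ray(m,((w*xx).sum()/w.sum(),(w*yy).sum()/w.sum()),.09)[:2])
H=np.array(H); c=H.mean(0); print("c",c.round(4))
for h in H: d=h-c; print(h.round(4),np.hypot(*d).round(4),np.degrees(np.arctan2(d[1],d[0])).round(2))
cv2.imwrite("pics/w4c.png",cv2.resize(z["p"][190:380,230:350][:,:,::-1],None,fx=4,fy=4,interpolation=cv2.INTER_CUBIC)[:600*2])
E
```

```text
c [ 0.4924 -0.0423]
[ 0.4726 -0.0327] 0.022 154.26
[ 0.5019 -0.0226] 0.0219 64.39
[ 0.5121 -0.0517] 0.0218 -25.67
[ 0.4831 -0.0621] 0.0219 -115.28
```

View pics/w4c.png

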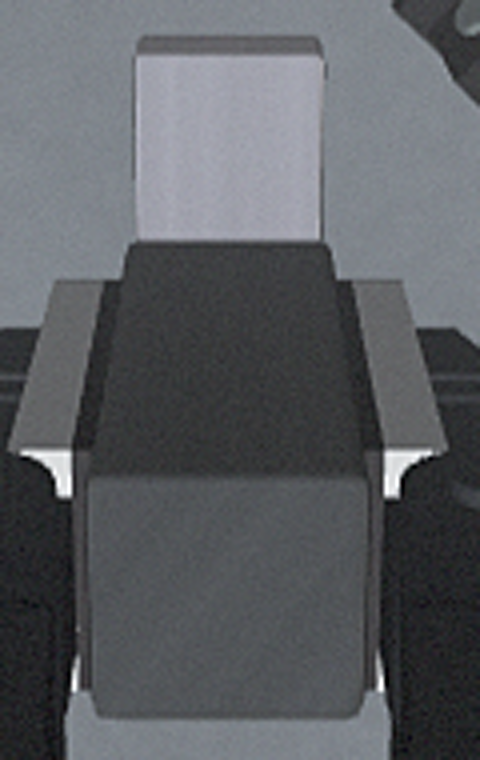

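```bash
python3 - <<'E'
from h import *
z=np.load("w4.npz"); m={k:z[k] for k in("mtx","rvec","tvec")}
o=lambda u,v:((u+.5)/4-.5+230,(v+.5)/4-.5+190)
ob,M,th=st(); T=ob["eef_pos"]
f=lambda L,h:np.array([M.T@(ray(m,o(*q),T[2]-h)-T) for q in L])
G=f([(88,475),(368,475),(361,716),(97,716)],.031); print("grip",(G*1e3).round(1),(G.mean(0)*1e3).round(1))
B=f([(137,54),(323,54),(128,242)],.081); print("bar front",(B*1e3).round(1))
# assume spanner centre offset s along tool y
E
```

```text
t 5.88 pos [ 0.5593 -0.0726  0.2959] theta 66.45 zax [-3.e-04 -1.e-04 -1.e+00] q [-0.129  0.372  0.166  1.365 -0.     0.282] F [ 0.35 -0.63 -1.91] T [ 0.019 -0.016 -0.003] w 0.0214
grip [[-12.1 -10.5  31. ]
 [  8.9 -10.5  31. ]
 [  8.9  10.9  31. ]
 [-11.9  10.9  31. ]] [-1.6  0.2 31. ]
bar front [[-11.  -29.9  81. ]
 [  8.2 -29.9  81. ]
 [-12.4  -9.1  81. ]]
```

Call:
drive_tool --steps '[0.0026, -0.014, 0, 0, 0, 2.1, 1, 0, -0.03, 0, 0, 0, 0, 1, 0, -0.03, 0, 0, 0, 0, 1, 0, 0, 0.02, 0, 0, 0, 1, 0, 0, 0.03, 0, 0, 0, 1, 0, 0, 0.03, 0, 0, 0, 1, 0, 0, 0, 0, 0, 0, 1, 0, 0, 0, 0, 0, 0, 1]'

```text
clock: 6.55
eef_pos: [0.4925, -0.0381, 0.2151]
tool_rot: [0.846, 0.533, -0.002, -0.001]
ft_force: [-0.0, -0.8, -1.4]
grip_width: 0.0214
```

Call:
drive_tool --steps '[0, 0, 0, 0, 0, 0, 1, 0, 0, 0, 0, 0, 0, 1, 0, 0, 0, 0, 0, 0, 1]'

```text
clock: 6.8
eef_pos: [0.4952, -0.038, 0.2179]
tool_rot: [0.846, 0.533, 0.002, 0.001]
ft_force: [0.8, -0.1, -1.5]
grip_width: 0.0219
```

```bash
python3 - <<'E'
from h import *
o,M,th=st(); M0=R.from_euler('z',66.45,degrees=True).as_matrix()[:2,:2]
x=M0[:,0];y=np.array([x[1],-x[0]]); P=np.array([.5593,-.0726])+x*.0026-y*.0740
print("target",P); to(M,o,[P[0],P[1],.195])
p,d=vision.camera("wrist"); cv2.imwrite("pics/w5.png",p[:,:,::-1]); np.savez("w5.npz",p=p,d=d,**vision.camera_model("wrist"))
E
```

```text
t 6.8 pos [ 0.4952 -0.038   0.2179] theta 64.44 zax [ 4.e-03 -3.e-04 -1.e+00] q [-0.077  0.287 -0.164  1.115 -0.     0.37 ] F [ 0.77 -0.06 -1.52] T [ 0.015 -0.017 -0.047] w 0.0219
target [ 0.49250216 -0.04064991]
tool-shift mm [-3.6 -1.4 22.9] norm 23.2
```

View pics/w5.png

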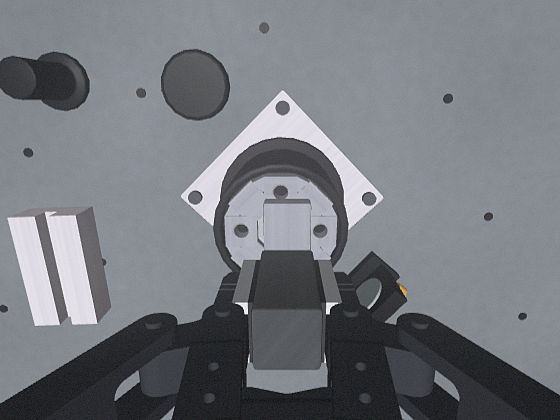

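Call:
drive_tool --steps '[-0.0034, -0.0014, 0.01, 0, 0, 0, 1, 0, 0, 0.006, 0, 0, 0, 1, 0, 0, 0, 0, 0, 0, 1, 0, 0, 0, 0, 0, 0, 1, 0, 0, 0, 0, 0, 0, 1, 0, 0, 0, 0, 0, 0, 1]'

```text
clock: 7.35
eef_pos: [0.4915, -0.0401, 0.2003]
tool_rot: [0.846, 0.533, 0.0, 0.0]
ft_force: [0.2, -0.8, -2.9]
grip_width: 0.0215
```

```bash
python3 - <<'E'
from h import *
o,M,th=st(); to(M,o,[.4925,-.0406,.195])
m=vision.camera_model("wrist");p,d=vision.camera("wrist"); cv2.imwrite("pics/w6.png",cv2.resize(p[150:390,190:380,::-1],None,fx=2.5,fy=2.5)); np.savez("w6.npz",p=p,d=d,**m)
E
```

```text
t 7.35 pos [ 0.4915 -0.0401  0.2003] theta 64.46 zax [ 8.e-04 -0.e+00 -1.e+00] q [-0.081  0.298 -0.199  1.073  0.     0.364] F [ 0.17 -0.78 -2.87] T [ 0.014 -0.021 -0.022] w 0.0215
tool-shift mm [-0.   1.1  5.3] norm 5.5
```

View pics/w6.png

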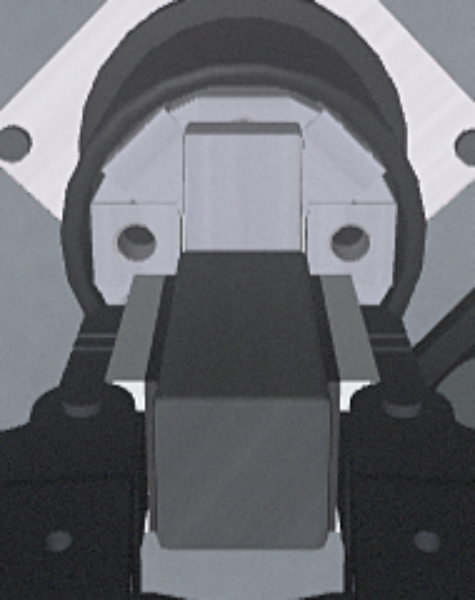

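The side holes at (136,241) and (350,241) are symmetric about the bar at x=243.5, so the lateral and yaw alignment are good. Now I'll check the fore-aft offset.

```bash
python3 - <<'E'
from h import *
z=np.load("w6.npz"); m={k:z[k] for k in("mtx","rvec","tvec")}
o=lambda u,v:((u+.5)/2.5-.5+190,(v+.5)/2.5-.5+150)
ob,M,th=st(); T=ob["eef_pos"]
f=lambda L,h:np.array([M.T@(ray(m,o(*q),h)-T) for q in L])*1e3
print(f([(136,242),(350,242)],.09).round(1))
print(f([(187,134),(301,134)],T[2]-.081).round(1),f([(155,399),(331,399),(327,547),(158,547)],T[2]-.031).round(1))
E
```

```text
t 7.4 pos [ 0.4915 -0.0401  0.2003] theta 64.46 zax [ 8.e-04 -0.e+00 -1.e+00] q [-0.081  0.298 -0.199  1.073  0.     0.364] F [ 0.72  0.74 -1.18] T [0.025 0.025 0.024] w 0.0213
[[-23.3   1.1 110.3]
 [ 20.5   1.1 110.3]]
[[-10.7 -29.6  81. ]
 [  8.2 -29.6  81. ]] [[-12.   -9.9  31. ]
 [  9.2  -9.9  31. ]
 [  9.3  11.3  31. ]
 [-12.2  11.3  31. ]]
```

It's aligned to within 0.5 mm, so I'll lower it.

Call:
drive_tool --steps '[0, 0, 0.004, 0, 0, 0, 1, 0, 0, 0.004, 0, 0, 0, 1, 0, 0, 0.003, 0, 0, 0, 1, 0, 0, 0.002, 0, 0, 0, 1, 0, 0, 0.002, 0, 0, 0, 1, 0, 0, 0, 0, 0, 0, 1]'

```text
clock: 7.9
eef_pos: [0.4908, -0.0401, 0.1843]
tool_rot: [0.846, 0.533, -0.0, -0.0]
ft_force: [0.5, 1.4, -2.7]
grip_width: 0.0211
```

```bash
python3 - <<'E'
from h import *
st()
E
```

```text
t 7.9 pos [ 0.4908 -0.0401  0.1843] theta 64.46 zax [-1.1e-03  1.0e-04 -1.0e+00] q [-0.082  0.314 -0.223  1.035  0.     0.364] F [ 0.45  1.38 -2.72] T [-0.012 -0.013  0.019] w 0.0211
```

Call:
drive_tool --steps '[0, 0, 0.001, 0, 0, 0, 1, 0, 0, 0.001, 0, 0, 0, 1, 0, 0, 0.001, 0, 0, 0, 1, 0, 0, 0, 0, 0, 0, 1, 0, 0, 0, 0, 0, 0, 1]'

```text
clock: 8.32
eef_pos: [0.4911, -0.0401, 0.1819]
tool_rot: [0.846, 0.533, -0.0, -0.0]
ft_force: [-0.8, -0.4, -1.4]
grip_width: 0.021
```

```bash
python3 - <<'E'
from h import *
st()
E
```

```text
t 8.32 pos [ 0.4911 -0.0401  0.1819] theta 64.46 zax [-1.e-04  0.e+00 -1.e+00] q [-0.082  0.316 -0.226  1.028  0.     0.364] F [-0.76 -0.44 -1.44] T [ 0.024 -0.017 -0.026] w 0.021
```

The prongs are about 6 mm into the holes with no side force. Now the first clockwise turn.

Call:
drive_tool --steps '[0, 0, 0, 0, 0, 2, 1, 0, 0, 0, 0, 0, 3, 1, 0, 0, 0, 0, 0, 4, 1, 0, 0, 0, 0, 0, 4, 1, 0, 0, 0, 0, 0, 4, 1, 0, 0, 0, 0, 0, 4, 1, 0, 0, 0, 0, 0, 4, 1, 0, 0, 0, 0, 0, 0, 1]'

```text
clock: 8.98
eef_pos: [0.4915, -0.0398, 0.182]
tool_rot: [0.941, 0.337, 0.001, -0.0]
ft_force: [0.7, 0.8, -2.8]
grip_width: 0.0212
```

```bash
python3 - <<'E'
from h import *
st();p,d=vision.camera("wrist"); cv2.imwrite("pics/w7.png",p[:,:,::-1])
E
```

```text
t 8.98 pos [ 0.4915 -0.0398  0.182 ] theta 39.43 zax [ 8.e-04  9.e-04 -1.e+00] q [-8.100e-02  3.160e-01 -2.260e-01  1.028e+00  1.000e-03  8.010e-01] F [ 0.68  0.83 -2.81] T [ 0.301 -0.194  0.134] w 0.0212
```

View pics/w7.png

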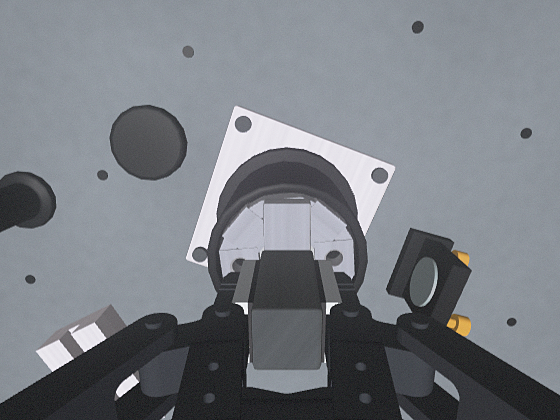

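The ring is following: the visible holes at (240,264) and (336,258) lag the bar by only about 4° of hole clearance. I'll continue.

Call:
drive_tool --steps '[0, 0, 0, 0, 0, 4, 1, 0, 0, 0, 0, 0, 4, 1, 0, 0, 0, 0, 0, 4, 1, 0, 0, 0, 0, 0, 4, 1, 0, 0, 0, 0, 0, 4, 1, 0, 0, 0, 0, 0, 4, 1, 0, 0, 0, 0, 0, 4, 1, 0, 0, 0, 0, 0, 4, 1]'

```text
clock: 9.7
eef_pos: [0.4917, -0.0396, 0.1821]
tool_rot: [0.998, 0.065, 0.001, -0.001]
ft_force: [1.1, 0.4, -3.8]
grip_width: 0.0214
```

Call:
drive_tool --steps '[0, 0, 0, 0, 0, 4, 1, 0, 0, 0, 0, 0, 4, 1, 0, 0, 0, 0, 0, 4, 1, 0, 0, 0, 0, 0, 4, 1, 0, 0, 0, 0, 0, 4, 1, 0, 0, 0, 0, 0, 4, 1, 0, 0, 0, 0, 0, 4, 1, 0, 0, 0, 0, 0, 0, 1]'

```text
clock: 10.37
eef_pos: [0.4919, -0.0398, 0.1821]
tool_rot: [0.984, -0.178, 0.001, -0.001]
ft_force: [2.5, 1.7, -2.8]
grip_width: 0.0215
```

```bash
python3 - <<'E'
from h import *
st();m=vision.camera_model("wrist");p,d=vision.camera("wrist"); cv2.imwrite("pics/w8.png",p[:,:,::-1])
p,d=vision.camera("top"); cv2.imwrite("pics/t8.png",cv2.resize(p[205:300,255:430,::-1],None,fx=4.5,fy=4.5,interpolation=cv2.INTER_CUBIC))
E
```

```text
t 10.37 pos [ 0.4919 -0.0398  0.1821] theta -20.49 zax [ 1.7e-03  8.0e-04 -1.0e+00] q [-8.100e-02  3.160e-01 -2.260e-01  1.027e+00  1.000e-03  1.847e+00] F [ 2.54  1.67 -2.78] T [ 0.289 -0.384  0.05 ] w 0.0215
```

View pics/w8.png

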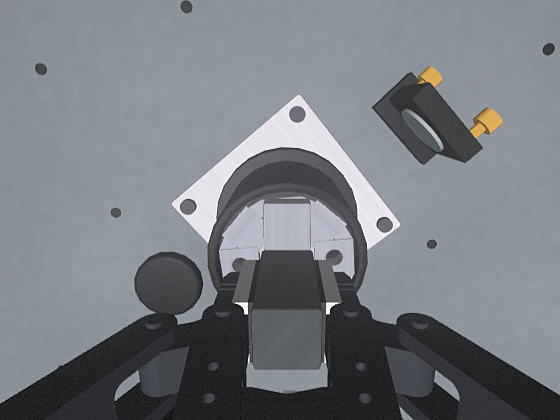

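The ring has turned about 81°. Now I let go with the spanner standing in the holes.

Call:
drive_tool --steps '[0, 0, 0, 0, 0, 0, -1, 0, 0, 0, 0, 0, 0, -1, 0, 0, 0, 0, 0, 0, -1, 0, 0, 0, 0, 0, 0, -1, 0, 0, 0, 0, 0, 0, -1, 0, 0, 0, 0, 0, 0, -1, 0, 0, 0, 0, 0, 0, -1, 0, 0, 0, 0, 0, 0, -1]'

```text
clock: 11.13
eef_pos: [0.4911, -0.0402, 0.1819]
tool_rot: [0.984, -0.178, -0.0, 0.0]
ft_force: [-0.2, 0.3, 0.5]
grip_width: 0.0854
```

```bash
python3 - <<'E'
from h import *
st();m=vision.camera_model("wrist");p,d=vision.camera("wrist"); cv2.imwrite("pics/w9.png",p[:,:,::-1])
E
```

```text
t 11.13 pos [ 0.4911 -0.0402  0.1819] theta -20.54 zax [-1.e-04 -0.e+00 -1.e+00] q [-0.082  0.316 -0.226  1.028 -0.     1.848] F [-0.21  0.34  0.53] T [-0.024  0.027 -0.009] w 0.0854
```

View pics/w9.png

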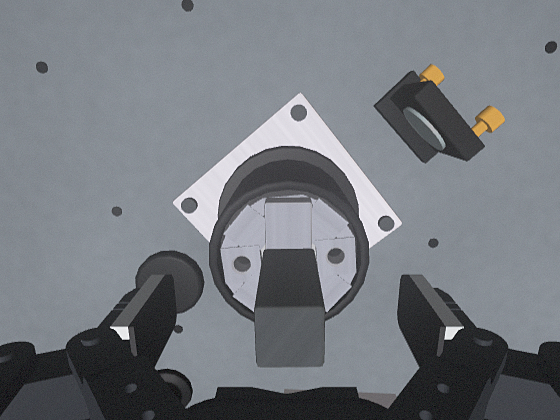

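The spanner stands free and upright at (290,330), with no contact. I'll turn the open gripper back 90° around it.

Call:
drive_tool --steps '[0, 0, 0, 0, 0, -5, -1, 0, 0, 0, 0, 0, -7, -1, 0, 0, 0, 0, 0, -7, -1, 0, 0, 0, 0, 0, -7, -1, 0, 0, 0, 0, 0, -7, -1, 0, 0, 0, 0, 0, -7, -1, 0, 0, 0, 0, 0, -7, -1, 0, 0, 0, 0, 0, -7, -1]'

```text
clock: 11.85
eef_pos: [0.4911, -0.0401, 0.1819]
tool_rot: [0.957, 0.291, -0.0, -0.0]
ft_force: [-0.3, -0.2, -0.5]
grip_width: 0.0855
```

Call:
drive_tool --steps '[0, 0, 0, 0, 0, -7, -1, 0, 0, 0, 0, 0, -7, -1, 0, 0, 0, 0, 0, -7, -1, 0, 0, 0, 0, 0, -7, -1, 0, 0, 0, 0, 0, -5, -1, 0, 0, 0, 0, 0, -3, -1, 0, 0, 0, 0, 0, 0, -1, 0, 0, 0, 0, 0, 0, -1]'

```text
clock: 12.52
eef_pos: [0.4911, -0.0402, 0.1819]
tool_rot: [0.822, 0.569, -0.0, -0.0]
ft_force: [0.4, -0.1, 0.5]
grip_width: 0.0853
```

```bash
python3 - <<'E'
from h import *
st();m=vision.camera_model("wrist");p,d=vision.camera("wrist"); cv2.imwrite("pics/w10.png",p[:,:,::-1])
E
```

```text
t 12.52 pos [ 0.4911 -0.0402  0.1819] theta 69.37 zax [-0. -0. -1.] q [-0.082  0.316 -0.226  1.028 -0.     0.278] F [ 0.36 -0.12  0.53] T [ 0.006  0.02  -0.023] w 0.0853
```

View pics/w10.png

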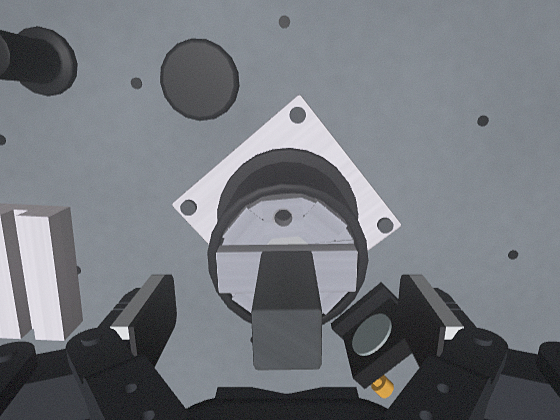

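The jaws now stand along the bar, with the grip at (287,330) centred between the pads. I'll close on it.

Call:
drive_tool --steps '[0, 0, 0, 0, 0, 0, 1, 0, 0, 0, 0, 0, 0, 1, 0, 0, 0, 0, 0, 0, 1, 0, 0, 0, 0, 0, 0, 1, 0, 0, 0, 0, 0, 0, 1, 0, 0, 0, 0, 0, 0, 1, 0, 0, 0, 0, 0, 0, 1]'

```text
clock: 13.15
eef_pos: [0.4912, -0.0402, 0.182]
tool_rot: [0.822, 0.57, 0.0, 0.0]
ft_force: [-1.0, 0.9, 1.8]
grip_width: 0.0213
```

Call:
drive_tool --steps '[0, 0, 0, 0, 0, 2, 1, 0, 0, 0, 0, 0, 4, 1, 0, 0, 0, 0, 0, 4, 1, 0, 0, 0, 0, 0, 4, 1, 0, 0, 0, 0, 0, 4, 1, 0, 0, 0, 0, 0, 4, 1, 0, 0, 0, 0, 0, 4, 1, 0, 0, 0, 0, 0, 4, 1]'

```text
clock: 13.82
eef_pos: [0.4913, -0.0398, 0.182]
tool_rot: [0.942, 0.336, 0.0, -0.0]
ft_force: [-0.0, 1.5, 0.4]
grip_width: 0.0213
```

```bash
python3 - <<'E'
from h import *
st()
E
```

```text
t 13.82 pos [ 0.4913 -0.0398  0.182 ] theta 39.32 zax [ 4.e-04  9.e-04 -1.e+00] q [-8.100e-02  3.160e-01 -2.260e-01  1.028e+00  1.000e-03  8.030e-01] F [-0.02  1.48  0.42] T [0.265 0.046 0.303] w 0.0213
```

Call:
drive_tool --steps '[0, 0, 0, 0, 0, 3, 1, 0, 0, 0, 0, 0, 3, 1, 0, 0, 0, 0, 0, 3, 1, 0, 0, 0, 0, 0, 3, 1, 0, 0, 0, 0, 0, 3, 1]'

```text
clock: 14.23
eef_pos: [0.4914, -0.0396, 0.182]
tool_rot: [0.977, 0.211, 0.0, -0.001]
ft_force: [0.3, 1.6, -0.0]
grip_width: 0.0211
```

```bash
python3 - <<'E'
from h import *
st()
E
```

```text
t 14.23 pos [ 0.4914 -0.0396  0.182 ] theta 24.38 zax [ 6.0e-04  1.3e-03 -1.0e+00] q [-8.100e-02  3.160e-01 -2.260e-01  1.028e+00  1.000e-03  1.064e+00] F [ 0.31  1.63 -0.05] T [ 0.34  -0.036  0.278] w 0.0211
```

Call:
drive_tool --steps '[0, 0, 0, 0, 0, 2, 1, 0, 0, 0, 0, 0, 2, 1, 0, 0, 0, 0, 0, 2, 1, 0, 0, 0, 0, 0, 2, 1, 0, 0, 0, 0, 0, 2, 1, 0, 0, 0, 0, 0, 2, 1]'

```text
clock: 14.73
eef_pos: [0.4915, -0.0395, 0.182]
tool_rot: [0.994, 0.108, 0.0, -0.001]
ft_force: [1.7, 1.6, -0.2]
grip_width: 0.0211
```

```bash
python3 - <<'E'
from h import *
st()
E
```

```text
t 14.73 pos [ 0.4915 -0.0395  0.182 ] theta 12.43 zax [ 8.0e-04  1.5e-03 -1.0e+00] q [-0.081  0.316 -0.226  1.028  0.002  1.273] F [ 1.69  1.56 -0.2 ] T [ 0.469 -0.16   0.277] w 0.0211
```

Call:
drive_tool --steps '[0, 0, 0, 0, 0, 2, 1, 0, 0, 0, 0, 0, 2, 1, 0, 0, 0, 0, 0, 2, 1, 0, 0, 0, 0, 0, 2, 1, 0, 0, 0, 0, 0, 2, 1]'

```text
clock: 15.15
eef_pos: [0.4916, -0.0395, 0.1821]
tool_rot: [1.0, 0.021, 0.001, -0.001]
ft_force: [0.8, 2.6, -0.2]
grip_width: 0.0215
```

```bash
python3 - <<'E'
from h import *
st()
E
```

```text
t 15.15 pos [ 0.4916 -0.0395  0.1821] theta 2.43 zax [ 0.0011  0.0017 -1.    ] q [-0.081  0.316 -0.226  1.028  0.002  1.447] F [ 0.76  2.6  -0.22] T [ 0.427 -0.145  0.264] w 0.0215
```

Call:
drive_tool --steps '[0, 0, 0, 0, 0, 2, 1, 0, 0, 0, 0, 0, 2, 1, 0, 0, 0, 0, 0, 2, 1]'

```text
clock: 15.4
eef_pos: [0.4917, -0.0394, 0.1821]
tool_rot: [1.0, -0.031, 0.001, -0.001]
ft_force: [1.1, 2.3, 0.0]
grip_width: 0.0214
```

```bash
python3 - <<'E'
from h import *
st()
E
```

```text
t 15.4 pos [ 0.4917 -0.0394  0.1821] theta -3.57 zax [ 0.0013  0.0018 -1.    ] q [-0.081  0.316 -0.226  1.027  0.002  1.552] F [1.07 2.29 0.04] T [ 0.444 -0.214  0.295] w 0.0214
```

Call:
drive_tool --steps '[0, 0, 0, 0, 0, 2, 1, 0, 0, 0, 0, 0, 2, 1, 0, 0, 0, 0, 0, 2, 1]'

```text
clock: 15.65
eef_pos: [0.4917, -0.0394, 0.1821]
tool_rot: [0.997, -0.083, 0.001, -0.001]
ft_force: [1.9, 2.5, 0.0]
grip_width: 0.0214
```

```bash
python3 - <<'E'
from h import *
st()
E
```

```text
t 15.65 pos [ 0.4917 -0.0394  0.1821] theta -9.57 zax [ 0.0014  0.0018 -1.    ] q [-0.081  0.316 -0.226  1.027  0.002  1.657] F [1.9  2.46 0.01] T [ 0.554 -0.27   0.308] w 0.0214
```

Call:
drive_tool --steps '[0, 0, 0, 0, 0, 2, 1, 0, 0, 0, 0, 0, 2, 1, 0, 0, 0, 0, 0, 2, 1]'

```text
clock: 15.9
eef_pos: [0.4918, -0.0394, 0.1821]
tool_rot: [0.991, -0.135, 0.001, -0.001]
ft_force: [0.7, 2.0, -0.5]
grip_width: 0.0213
```

```bash
python3 - <<'E'
from h import *
st()
E
```

```text
t 15.9 pos [ 0.4918 -0.0394  0.1821] theta -15.57 zax [ 0.0016  0.0018 -1.    ] q [-0.081  0.316 -0.226  1.027  0.002  1.762] F [ 0.67  1.98 -0.48] T [ 0.539 -0.348  0.296] w 0.0213
```

```bash
python3 - <<'E'
from h import *
m=vision.camera_model("wrist");p,d=vision.camera("wrist"); cv2.imwrite("pics/w11.png",p[:,:,::-1])
E
```

```text
(no output)
```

View pics/w11.png

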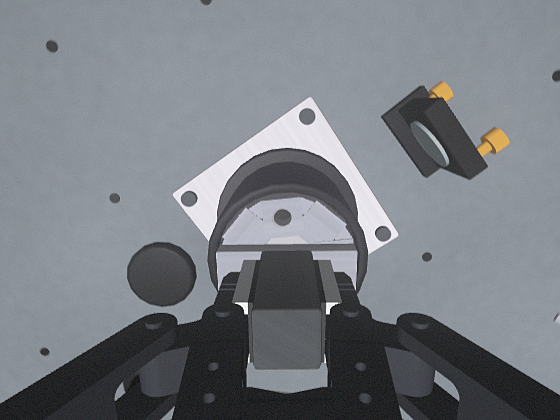

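Call:
drive_tool --steps '[0, 0, 0, 0, 0, 2, 1, 0, 0, 0, 0, 0, 2, 1, 0, 0, 0, 0, 0, 0, 1]'

```text
clock: 16.2
eef_pos: [0.4919, -0.0394, 0.1821]
tool_rot: [0.986, -0.168, 0.001, -0.001]
ft_force: [1.8, 2.1, -0.7]
grip_width: 0.0215
```

```bash
python3 - <<'E'
from h import *
st()
E
```

```text
t 16.2 pos [ 0.4919 -0.0394  0.1821] theta -19.3 zax [ 0.0017  0.0013 -1.    ] q [-8.100e-02  3.160e-01 -2.260e-01  1.027e+00  1.000e-03  1.827e+00] F [ 1.81  2.05 -0.75] T [ 0.568 -0.561  1.397] w 0.0215
```

The torque jumped from 0.3 to 1.4 N m, which is the hard stop. I'll confirm with one more small push.

Call:
drive_tool --steps '[0, 0, 0, 0, 0, 0.5, 1, 0, 0, 0, 0, 0, 0, 1]'

```text
clock: 16.37
eef_pos: [0.4919, -0.0395, 0.1821]
tool_rot: [0.985, -0.172, 0.001, -0.001]
ft_force: [3.2, 3.5, -1.0]
grip_width: 0.0212
```

```bash
python3 - <<'E'
from h import *
st()
E
```

```text
t 16.37 pos [ 0.4919 -0.0395  0.1821] theta -19.85 zax [ 0.0017  0.0013 -1.    ] q [-8.100e-02  3.160e-01 -2.260e-01  1.027e+00  1.000e-03  1.837e+00] F [ 3.19  3.54 -1.02] T [ 0.801 -0.75   1.725] w 0.0212
```

The stop is firm at 1.7 N m. I'll back off 3° to unload the prongs, then lift straight up.

Call:
drive_tool --steps '[0, 0, 0, 0, 0, -1.5, 1, 0, 0, 0, 0, 0, -2, 1, 0, 0, 0, 0, 0, 0, 1, 0, 0, 0, 0, 0, 0, 1]'

```text
clock: 16.7
eef_pos: [0.4918, -0.0396, 0.1821]
tool_rot: [0.99, -0.144, 0.001, -0.001]
ft_force: [3.6, 4.6, -1.0]
grip_width: 0.0214
```

```bash
python3 - <<'E'
from h import *
st()
E
```

```text
t 16.7 pos [ 0.4918 -0.0396  0.1821] theta -16.59 zax [ 0.0016  0.0021 -1.    ] q [-0.081  0.316 -0.226  1.027  0.002  1.779] F [ 3.64  4.61 -1.02] T [ 1.061 -0.695  0.431] w 0.0214
```

Call:
drive_tool --steps '[0, 0, -0.003, 0, 0, 0, 1, 0, 0, -0.005, 0, 0, 0, 1, 0, 0, -0.01, 0, 0, 0, 1, 0, 0, -0.02, 0, 0, 0, 1, 0, 0, -0.03, 0, 0, 0, 1, 0, 0, -0.03, 0, 0, 0, 1, 0, 0, -0.02, 0, 0, 0, 1, 0, 0, 0, 0, 0, 0, 1]'

```text
clock: 17.37
eef_pos: [0.4924, -0.0412, 0.3048]
tool_rot: [0.989, -0.145, 0.004, 0.001]
ft_force: [1.1, -0.5, -2.0]
grip_width: 0.0215
```

```bash
python3 - <<'E'
from h import *
o,M,th=st(); to(M,o,[.4681,-.2226,o["eef_pos"][2]])
p,d=vision.camera("wrist"); cv2.imwrite("pics/w12.png",p[:,:,::-1])
E
```

```text
t 17.37 pos [ 0.4924 -0.0412  0.3048] theta -16.7 zax [ 0.0073 -0.0023 -1.    ] q [-0.083  0.224 -0.015  1.325 -0.002  1.78 ] F [ 1.07 -0.48 -2.05] T [-0.002 -0.069  0.017] w 0.0215
tool-shift mm [ 28.9 180.8   0.2] norm 183.1
```

View pics/w12.png

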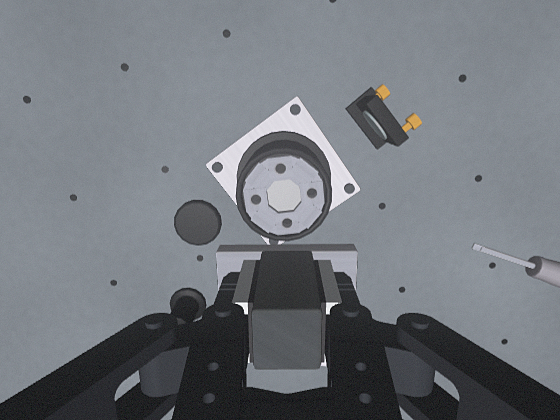

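The four ring holes show at (281,168), (256,199), (312,193) and (287,223), and the spanner is out. Next I go past the rest so the wrist camera can see it.

Call:
drive_tool --steps '[0.0014, 0.0183, 0, 0, 0, 0, 1, 0.0028, 0.0365, 0, 0, 0, 0, 1, 0.0028, 0.0365, 0, 0, 0, 0, 1, 0.0028, 0.0365, 0, 0, 0, 0, 1, 0.0028, 0.0365, 0, 0, 0, 0, 1, 0.0028, 0.0365, 0, 0, 0, 0, 1, 0.0028, 0.0365, 0, 0, 0, 0, 1, 0.0014, 0.0183, 0, 0, 0, 3, 1]'

```text
clock: 18.08
eef_pos: [0.4346, -0.2941, 0.2975]
tool_rot: [0.985, -0.173, -0.002, 0.0]
ft_force: [0.0, -0.4, -2.1]
grip_width: 0.0213
```

Call:
drive_tool --steps '[0, 0, 0, 0, 0, 3.6, 1, 0, 0, 0, 0, 0, 0, 1, 0, 0, 0, 0, 0, 0, 1, 0, 0, 0, 0, 0, 0, 1, 0, 0, 0, 0, 0, 0, 1, 0, 0, 0, 0, 0, 0, 1]'

```text
clock: 18.58
eef_pos: [0.4372, -0.29, 0.2997]
tool_rot: [0.98, -0.2, -0.0, -0.0]
ft_force: [0.6, 0.7, -1.9]
grip_width: 0.0213
```

```bash
python3 - <<'E'
from h import *
o,M,th=st(); m=vision.camera_model("wrist"); p,d=vision.camera("wrist"); cv2.imwrite("pics/w13.png",p[:,:,::-1]); np.savez("w13.npz",p=p,d=d,**m,T=o["eef_pos"],M=M)
E
```

```text
t 18.58 pos [ 0.4372 -0.29    0.2997] theta -23.05 zax [-5.e-04  2.e-04 -1.e+00] q [-0.586  0.292  0.062  1.342 -0.     1.387] F [ 0.56  0.74 -1.92] T [ 0.036 -0.059  0.012] w 0.0213
```

View pics/w13.png

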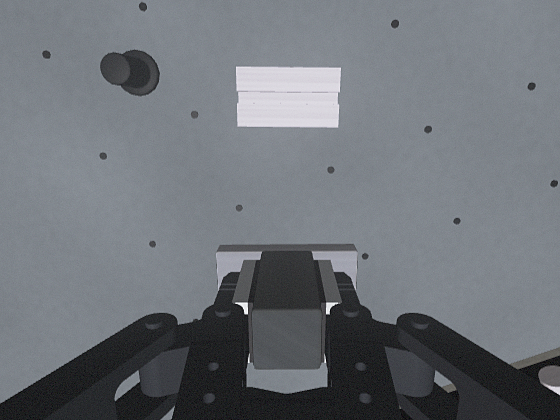

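The rest is visible at (236–341, 66–127) with the groove at y≈95, parallel to the bar. The bar's front edge runs from (217,250) to (357,250). I'll enlarge for measuring.

```bash
python3 - <<'E'
from h import *
z=np.load("w13.npz")
a=cv2.resize(z["p"][55:140,225:350][:,:,::-1],None,fx=5,fy=5,interpolation=cv2.INTER_CUBIC)
cv2.imwrite("pics/w13a.png",a)
b=cv2.resize(z["p"][235:385,205:370][:,:,::-1],None,fx=4,fy=4,interpolation=cv2.INTER_CUBIC)
cv2.imwrite("pics/w13b.png",b)
E
```

```text
(no output)
```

View pics/w13a.png

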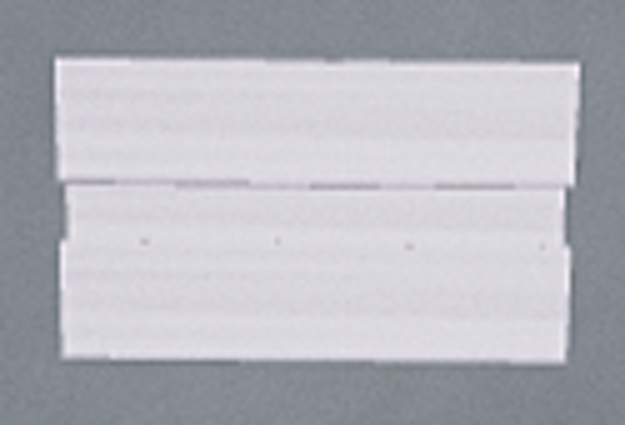

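View pics/w13b.png

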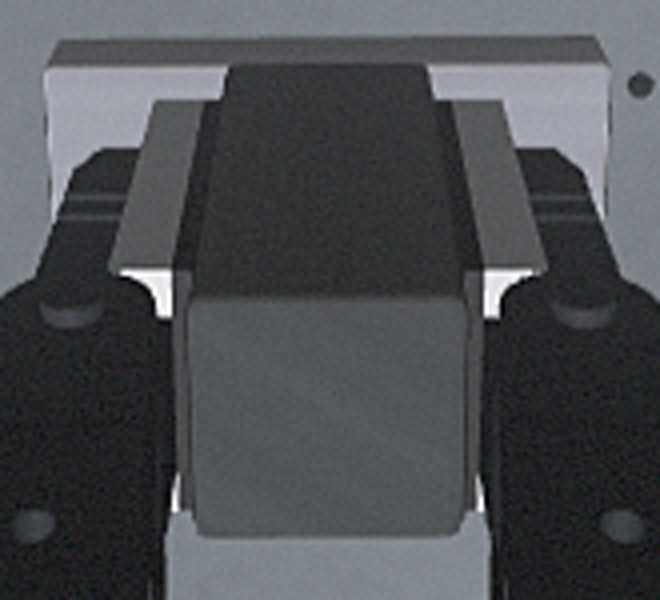

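```bash
python3 - <<'E'
from h import *
z=np.load("w13.npz"); m={k:z[k] for k in("mtx","rvec","tvec")}; T=z["T"];M=z["M"]
o=lambda q,f,u0,v0:((q[0]+.5)/f-.5+u0,(q[1]+.5)/f-.5+v0)
A=lambda L,h:np.array([M.T@(ray(m,o(q,5,225,55),h)-T) for q in L])*1e3
B=lambda L,h:np.array([M.T@(ray(m,o(q,4,205,235),h)-T) for q in L])*1e3
r=A([(55,60),(580,64),(566,361),(62,358)],.025);print("rest",r.round(1),r.mean(0).round(1),"ang",np.degrees(np.arctan2((r[1]-r[0]+r[2]-r[3])[1],(r[1]-r[0]+r[2]-r[3])[0])).round(2))
print("groove",A([(65,184),(565,187),(65,242),(565,245)],.025).round(1))
print("bar",B([(46,67),(610,67)],T[2]-.082).round(1),B([(56,38),(599,38)],T[2]-.092).round(1))
g=B([(190,297),(468,297),(461,535),(198,535)],T[2]-.032);print("grip",g.round(1),g.mean(0).round(1))
E
```

```text
rest [[-42.2 -98.6 274.7]
 [ 47.7 -98.  274.7]
 [ 47.2 -48.3 274.7]
 [-42.8 -48.8 274.7]] [  2.4 -73.4 274.7] ang 0.36
groove [[-41.2 -78.4 274.7]
 [ 45.8 -77.9 274.7]
 [-41.6 -68.7 274.7]
 [ 46.2 -68.2 274.7]]
bar [[-29.2  -7.4  82. ]
 [ 31.8  -7.4  82. ]] [[-29.9  -6.9  92. ]
 [ 32.3  -6.9  92. ]]
grip [[-9.3 -9.  32. ]
 [11.8 -9.  32. ]
 [11.8 12.4 32. ]
 [-9.2 12.4 32. ]] [ 1.3  1.7 32. ]
```

Call:
drive_tool --steps '[0.0011, -0.0159, 0, 0, 0, 0.35, 1, 0, -0.03, 0, 0, 0, 0, 1, 0, -0.03, 0, 0, 0, 0, 1, 0, 0, 0.03, 0, 0, 0, 1, 0, 0, 0.035, 0, 0, 0, 1, 0, 0, 0.035, 0, 0, 0, 1, 0, 0, 0.025, 0, 0, 0, 1, 0, 0, 0.015, 0, 0, 0, 1]'

```text
clock: 19.3
eef_pos: [0.4668, -0.22, 0.1567]
tool_rot: [0.979, -0.203, -0.002, -0.0]
ft_force: [-0.5, 0.2, -2.1]
grip_width: 0.0216
```

Call:
drive_tool --steps '[0, 0, 0, 0, 0, 0, 1, 0, 0, 0, 0, 0, 0, 1, 0, 0, 0, 0, 0, 0, 1, 0, 0, 0, 0, 0, 0, 1, 0, 0, 0, 0, 0, 0, 1]'

```text
clock: 19.72
eef_pos: [0.4694, -0.222, 0.1616]
tool_rot: [0.979, -0.204, 0.002, 0.0]
ft_force: [1.0, 0.7, -2.2]
grip_width: 0.0212
```

```bash
python3 - <<'E'
from h import *
o,M,th=st(); to(M,o,[.4679,-.2206,.135]); m=vision.camera_model("wrist"); p,d=vision.camera("wrist"); cv2.imwrite("pics/w14.png",p[:,:,::-1]); np.savez("w14.npz",p=p,d=d,**m,T=o["eef_pos"],M=M)
E
```

```text
t 19.72 pos [ 0.4694 -0.222   0.1616] theta -23.49 zax [ 0.0032 -0.0015 -1.    ] q [-0.442  0.383 -0.187  0.998 -0.     1.539] F [ 0.97  0.65 -2.18] T [-0.052  0.064 -0.01 ] w 0.0212
tool-shift mm [-2.  -0.7 26.6] norm 26.7
```

View pics/w14.png

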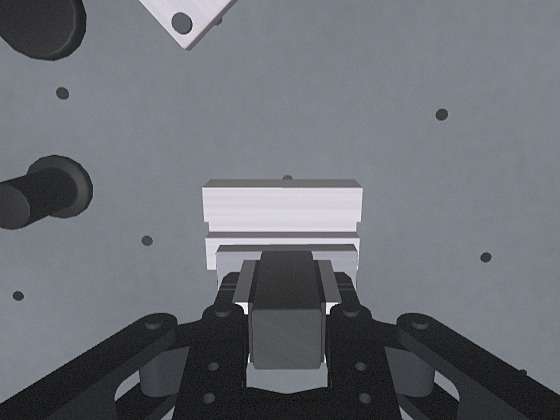

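Call:
drive_tool --steps '[-0.002, -0.0007, 0.01, 0, 0, 0, 1, 0, 0, 0.01, 0, 0, 0, 1, 0, 0, 0.006, 0, 0, 0, 1, 0, 0, 0, 0, 0, 0, 1, 0, 0, 0, 0, 0, 0, 1, 0, 0, 0, 0, 0, 0, 1]'

```text
clock: 20.27
eef_pos: [0.467, -0.2202, 0.134]
tool_rot: [0.979, -0.204, 0.0, 0.0]
ft_force: [-0.3, -0.2, -2.0]
grip_width: 0.0215
```

```bash
python3 - <<'E'
from h import *
o,M,th=st(); to(M,o,[.4679,-.2206,.135]); m=vision.camera_model("wrist"); p,d=vision.camera("wrist"); cv2.imwrite("pics/w15.png",cv2.resize(p[180:300,180:390,::-1],None,fx=3.8,fy=3.8,interpolation=cv2.INTER_CUBIC)); np.savez("w15.npz",p=p,d=d,**m,T=o["eef_pos"],M=M)
E
```

```text
t 20.27 pos [ 0.467  -0.2202  0.134 ] theta -23.5 zax [ 2.e-04 -1.e-04 -1.e+00] q [-0.441  0.411 -0.227  0.933 -0.     1.54 ] F [-0.3  -0.15 -1.95] T [ 0.013 -0.002  0.   ] w 0.0215
tool-shift mm [ 1. -0. -1.] norm 1.4
```

View pics/w15.png

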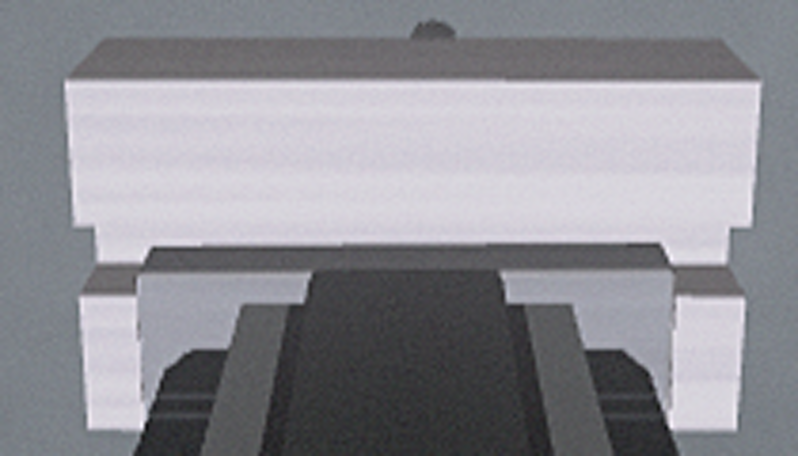

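```bash
python3 - <<'E'
from h import *
z=np.load("w15.npz"); m={k:z[k] for k in("mtx","rvec","tvec")}; T=z["T"];M=z["M"]
A=lambda L,h:np.array([M.T@(ray(m,((u+.5)/3.8-.5+180,(v+.5)/3.8-.5+180),h)-T) for u,v in L])*1e3
print("rest front",A([(65,79),(762,79)],.025).round(1),"groove",A([(74,227),(752,227),(80,295),(745,295)],.025).round(1))
print("bar",A([(137,270),(672,270)],T[2]-.082).round(1),A([(150,246),(661,246)],T[2]-.092).round(1))
E
```

```text
rest front [[-42.7 -23.2 109. ]
 [ 47.1 -23.2 109. ]] groove [[-42.9  -2.9 109. ]
 [ 47.2  -2.9 109. ]
 [-42.7   6.9 109. ]
 [ 46.9   6.9 109. ]]
bar [[-29.4  -7.7  82. ]
 [ 31.5  -7.7  82. ]] [[-29.7  -6.8  92. ]
 [ 32.   -6.8  92. ]]
```

Call:
drive_tool --steps '[0.001, -0.0006, 0.004, 0, 0, 0, 1, 0, 0, 0.004, 0, 0, 0, 1, 0, 0, 0.003, 0, 0, 0, 1, 0, 0, 0.002, 0, 0, 0, 1, 0, 0, 0, 0, 0, 0, 1, 0, 0, 0, 0, 0, 0, 1]'

```text
clock: 20.82
eef_pos: [0.4678, -0.2199, 0.1206]
tool_rot: [0.979, -0.204, -0.0, -0.0]
ft_force: [-0.5, 0.2, -2.0]
grip_width: 0.0215
```

```bash
python3 - <<'E'
from h import *
st()
E
```

```text
t 20.82 pos [ 0.4678 -0.2199  0.1206] theta -23.49 zax [-6.e-04  3.e-04 -1.e+00] q [-0.439  0.429 -0.24   0.903  0.     1.541] F [-0.55  0.24 -1.97] T [ 0.014 -0.036 -0.009] w 0.0215
```

Call:
drive_tool --steps '[0, 0, 0.001, 0, 0, 0, 1, 0, 0, 0.001, 0, 0, 0, 1, 0, 0, 0.001, 0, 0, 0, 1, 0, 0, 0, 0, 0, 0, 1, 0, 0, 0, 0, 0, 0, 1]'

```text
clock: 21.23
eef_pos: [0.4679, -0.22, 0.1179]
tool_rot: [0.979, -0.204, -0.0, -0.0]
ft_force: [-0.7, -1.0, -1.8]
grip_width: 0.0216
```

```bash
python3 - <<'E'
from h import *
st();  p,d=vision.camera("wrist"); cv2.imwrite("pics/w16.png",p[:,:,::-1])
E
```

```text
t 21.23 pos [ 0.4679 -0.22    0.1179] theta -23.5 zax [-1.e-04  0.e+00 -1.e+00] q [-0.439  0.432 -0.243  0.895  0.     1.541] F [-0.7  -1.   -1.77] T [-0.014  0.009 -0.047] w 0.0216
```

View pics/w16.png

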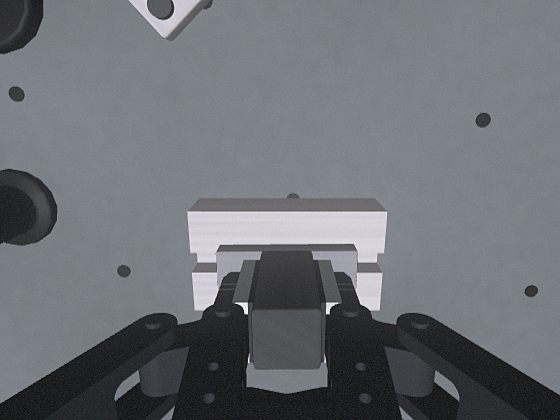

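The prongs are in the groove without side force, with about 1 mm left. I'll lower it the last bit and release.

Call:
drive_tool --steps '[0, 0, 0.0008, 0, 0, 0, 1, 0, 0, 0, 0, 0, 0, 1, 0, 0, 0, 0, 0, 0, -1, 0, 0, 0, 0, 0, 0, -1, 0, 0, 0, 0, 0, 0, -1, 0, 0, 0, 0, 0, 0, -1, 0, 0, 0, 0, 0, 0, -1, 0, 0, 0, 0, 0, 0, -1]'

```text
clock: 21.95
eef_pos: [0.468, -0.22, 0.1172]
tool_rot: [0.979, -0.204, 0.0, 0.0]
ft_force: [0.1, -0.6, -0.7]
grip_width: 0.0856
```

Call:
drive_tool --steps '[0, 0, 0, 0, 0, 0, -1, 0, 0, -0.01, 0, 0, 0, -1, 0, 0, -0.02, 0, 0, 0, -1, 0, 0, -0.03, 0, 0, 0, -1, 0, 0, -0.035, 0, 0, 0, -1, 0, 0, -0.035, 0, 0, 0, -1, 0, 0, -0.035, 0, 0, 0, -1, 0, 0, -0.02, 0, 0, 0, -1]'

```text
clock: 22.62
eef_pos: [0.4688, -0.2203, 0.3074]
tool_rot: [0.979, -0.204, 0.003, 0.001]
ft_force: [0.9, -0.5, -0.1]
grip_width: 0.0854
```

Call:
drive_tool --steps '[0, 0, 0, 0, 0, 0, -1, 0, 0, 0, 0, 0, 0, -1, 0, 0, 0, 0, 0, 0, -1, 0, 0, 0, 0, 0, 0, -1, 0, 0, 0, 0, 0, 0, -1]'

```text
clock: 23.03
eef_pos: [0.4672, -0.2196, 0.3006]
tool_rot: [0.979, -0.204, -0.002, -0.0]
ft_force: [-0.9, -0.1, -0.3]
grip_width: 0.0855
```

```bash
python3 - <<'E'
from h import *
o,M,th=st(); m=vision.camera_model("wrist"); p,d=vision.camera("wrist"); cv2.imwrite("pics/w17.png",p[:,:,::-1]); np.savez("w17.npz",p=p,d=d,**m,T=o["eef_pos"],M=M)
p,d=vision.camera("scene"); cv2.imwrite("pics/s17.png",cv2.resize(p[100:330,100:450,::-1],None,fx=2.2,fy=2.2))
E
```

```text
t 23.03 pos [ 0.4672 -0.2196  0.3006] theta -23.5 zax [-0.003   0.0014 -1.    ] q [-0.439  0.277  0.044  1.342  0.     1.541] F [-0.95 -0.1  -0.32] T [ 0.018  0.018 -0.017] w 0.0855
```

View pics/w17.png

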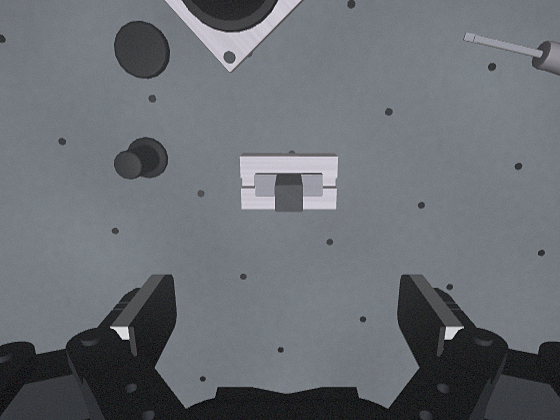

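View pics/s17.png

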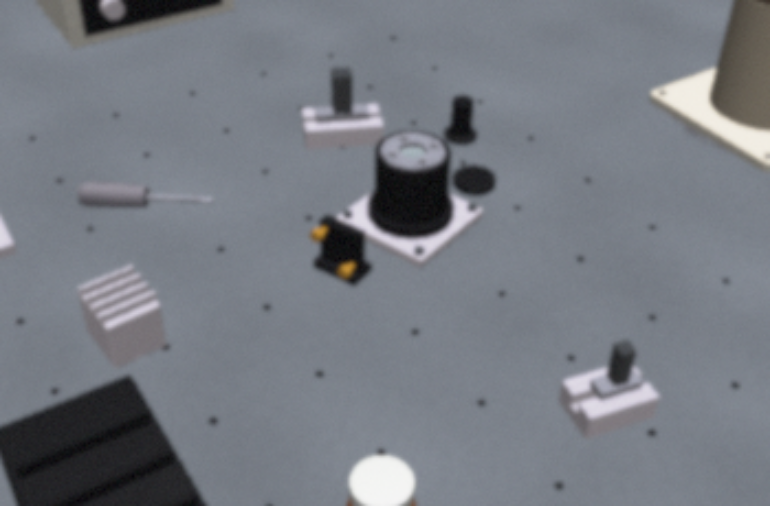

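The spanner stands centred in its rest, with the bar at (255–322) inside the block at (241–338), and the bystanders look unmoved. Last check: did the ring stay at its stop angle after the lift?

```bash
python3 - <<'E'
from h import *
m=vision.camera_model("top");p,d=vision.camera("top")
g=cv2.cvtColor(p,cv2.COLOR_RGB2GRAY).astype(float)
c=np.array([.4911,-.0395])
for a0 in range(4):
    best=None
    for a in np.arange(-45,45,3):  # darkest spot on the hole circle as seed
        A=np.radians(a+90*a0); u,v=proj(m,[[*(c+.022*np.array([np.cos(A),np.sin(A)])),.09]])[0]
        q=cv2.getRectSubPix(g.astype(np.float32),(3,3),(float(u),float(v))).mean()
        if best is None or q<best[0]: best=(q,u,v)
    x0,y0=int(round(best[1])),int(round(best[2])); s=g[y0-3:y0+4,x0-3:x0+4]; w=np.clip(130-s,0,None); yy,xx=np.mgrid[y0-3:y0+4,x0-3:x0+4]
    P=ray(m,((w*xx).sum()/w.sum(),(w*yy).sum()/w.sum()),.09)[:2]-c; print(np.hypot(*P).round(4),np.degrees(np.arctan2(P[1],P[0])).round(1))
cv2.imwrite("pics/t18.png",p[:,:,::-1])
E
```

```text
0.0222 -9.9
0.0222 78.9
0.0219 170.1
0.0222 -99.6
```

View pics/t18.png

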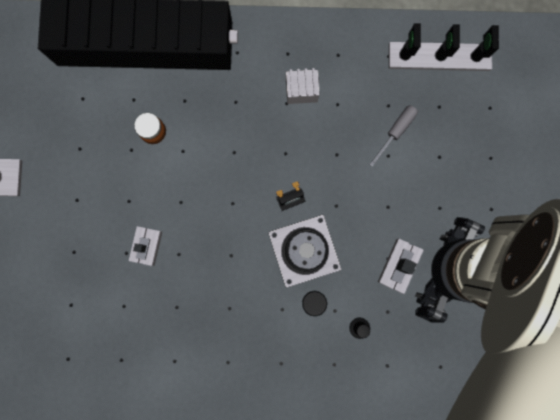

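The holes now sit at −10.1° (mod 90°) against −25.7° at the start, a turn of about 164.5° or 2.87 rad. Since the ring started at 0 or more, it reads at least about 2.85, which is home. I'm handing in.

```bash
python3 - <<'E'
from h import *
st(); job_done()
E
```

```text
t 23.18 pos [ 0.4676 -0.2198  0.3011] theta -23.49 zax [-2.e-03  9.e-04 -1.e+00] q [-0.439  0.276  0.045  1.342 -0.     1.541] F [0.66 0.35 0.08] T [-0.02  -0.043  0.049] w 0.0855Traceback (most recent call last):
  File "<stdin>", line 2, in <module>
NameError: name 'job_done' is not defined
```

```bash
python3 -c "
from workcell import job_done
job_done()"
```

```text
the job is handed in; nothing more can be done
```

I turned the lock ring clockwise to its stop, stood the larger spanner back in its own rest, let go and handed the job in at about 23 s. No verdict was reported.

**What I did:** I set both prongs about 6 mm into two opposite holes and made a first turn of 85° at the wrist. I then let go with the spanner standing in the holes, regripped it turned back 90°, and finished the turn.

**Ring home:** the torque jumped from 0.3 to 1.7 N m at the end, so I took that as the hard stop. In the top view the holes had turned about 164.5° (2.87 rad). As the ring starts at 0 or more, it should read at least about 2.85, against the 2.82 needed.

**Spanner in its rest:** the wrist picture shows it upright and within about 1 mm of the middle along the groove. The gripper was open and about 0.18 m above it, with near-zero wrist force.

**Bystanders:** by eye they look unmoved in the last top and scene pictures; I did not measure them.

**What disagreed:**
- **Cameras:** the wrist and top cameras differed by 2–4 mm in absolute position, so I placed everything by relative wrist-camera measurements.
- **Lag at the stop:** the wrist was about 9° past the ring, more than the roughly 4° of play in the holes. I put the rest down to the gripper flexing under load, because the ring had not sprung back.

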